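# Hang the slotted bench gauge on its stand pin

### The job

Take the blue-tabbed slotted gauge out of the wooden rack and hang it on the blue stand: slide the side-opening slot sideways over the red-headed pin to the slot's closed end, then lower it gently, without dropping it, so that the pin sits fully home in the upturned end of the slot. Leave the gauge hanging upright and still by itself, feel your way gently so the slender pin is never strained, and leave the orange-tabbed gauge, the mug, the bottle and the jar where they are.

Things in the scene. Friction and masses are not known exactly. Their poses are not given: they have to be found in the camera images.
- gauge: Slotted gauge, 0.2 to 0.35 kg, 171 mm tall, standing upright in a rack pocket: 6 mm aluminium plate (y -30 to +30 mm), blue grip tab on top, brass foot (14 mm thick, z 0 to 12). Origin: centre of its underside; z up, x through the plate, y along its width towards the slot's open mouth. The slot passes right through the plate (see gauge_seat, gauge_lip).
- gauge_seat (a point): Point (0, 0, 125 mm) of the gauge, axes as the gauge's: the pin's axis lies here when home. L-shaped slot, from this point: a level run 10.5 mm high (z -19.25 to -8.75), open at the +y edge (y +30), closed at y -5.25; there it turns up into a notch (y -5.25 to +5.25) up to z +4. With the pin in mid-run the seat is 14 mm above the pin's axis.
- gauge_tab (a point): Point (0, 0, 159 mm) of the gauge, axes as the gauge's: where to grip the blue tab from above, fingers closing along x. The tab is 14 mm thick (x), 40 mm wide (y), z from 18 mm below to 12 mm above this point.
- gauge_lip (a point): Point (0, 45, 105.75 mm) of the gauge, axes as the gauge's: on top of the lip. The jaw below the slot is longer than the one above and sticks out past it as a lip, y +30 to +60 mm of the gauge, 12 mm deep, its top level with the floor of the slot's run; above the lip it is open.
- rack: Fixed wooden block 70 x 250 x 26 mm, origin at the centre of its underside, long along y. Two open pockets 18 x 64 mm, 12 mm deep, side by side along y (centres at y = -58 and +50 mm); the gauge and the orange-tabbed gauge stand in them, either way about.
- stand: Fixed blue stand: base 150 x 120 x 12 mm, origin at the centre of its underside; a 20 mm square post centred at x = -40 mm, 165 mm high. On the post's +x face sits a dark clamp (12 x 34 x 30 mm, x -30 to -18 mm) whose level pin points along +x to a red head. Never push the slender pin with over 20 N. (In rules: pin_c0 is the pin, pin_c1 its head, pin_c2 the clamp.)
- pin_nominal (a point): Point (4, 0, 165 mm) of the stand, axes as the stand's: nominal middle of the pin's free length. The clamp is adjustable, so the real pin's axis lies up to 9 mm higher or lower and up to 8 mm to either side (y) of this point: look or feel for it. Steel pin along x, 8 mm in diameter, 44 mm free between clamp and red head (18 mm in diameter, will not pass the slot).
- plain_gauge: Bystander in the rack's other pocket: also 171 mm tall and 60 mm wide, but with no slot and no lip, and an orange tab. Origin at the centre of its underside.
- mug: Bystander: white mug, 76 mm in diameter, 85 mm tall, origin at the centre of its underside.
- oil: Bystander: white plastic bottle with blue cap, 44 mm in diameter, 110 mm tall, origin at the centre of its underside.
- jar: Bystander: amber jar with blue cap, 52 mm in diameter, 70 mm tall, origin at the centre of its underside.

How it is judged:
On the way, in this order (a step that is already met when the one before it is completed fails the run):
1. the gauge is lifted clear of the rack (height (world z) of gauge above 0.035 m), for 0.1 s.
2. the slot's level run is over the pin, up to its closed end (x of pin_c0 in the frame of gauge_seat between -0.022 and 0.022 m and y of pin_c0 in the frame of gauge_seat between -0.006 and 0.006 m and z of pin_c0 in the frame of gauge_seat between -0.019 and -0.009 m), for 0.05 s.
At the end, for the whole second after the job is handed in: The gauge hangs on the stand's pin by its slot: the seat point lies within 4 mm of the pin's axis sideways and in height, and on the pin's free length (within 22 mm of its middle); gauge upright within 0.15 rad, square to the pin within 0.35 rad, still and released (x of pin_c0 in the frame of gauge_seat between -0.022 and 0.022 m and y of pin_c0 in the frame of gauge_seat between -0.004 and 0.004 m and z of pin_c0 in the frame of gauge_seat between -0.004 and 0.004 m and angle between gauge's own z axis and vertical below 0.15 rad and angle between the x axis of gauge and the x axis of stand, either way round below 0.35 rad and linear speed of gauge below 0.02 m/s and angular speed of gauge below 0.2 rad/s and contact force between the fingers and gauge below 0.1 N); the robot touches nothing.
It fails at once if the pin strained: more than 20 N between the gauge and the stand or its pin (contact force between gauge and stand above 20 N or contact force between gauge and pin_c0 above 20 N or contact force between gauge and pin_c1 above 20 N or contact force between gauge and pin_c2 above 20 N).
It fails at once if the robot pushes the stand or its pin with more than 20 N (contact force between any of the fingers, the arm and stand above 20 N or contact force between any of the fingers, the arm and pin_c0 above 20 N or contact force between any of the fingers, the arm and pin_c1 above 20 N or contact force between any of the fingers, the arm and pin_c2 above 20 N).
It fails at once if the gauge dropped onto the pin: faster than 0.25 m/s within 25 mm of home (linear speed of gauge above 0.25 m/s and distance between gauge_seat and pin_c0 below 0.025 m).
It fails at once if the orange-tabbed gauge, mug, bottle or jar moved more than 20 mm (distance of any of plain_gauge, mug, oil, jar from where it was at the start of the episode above 0.02 m).
It also fails if it takes over 67 s, if anything falls off the work surface, if the arm or the gripper's body presses on something with over 40 N, if the wrist force passes 120 N, or if a joint passes its speed limit or range.

### The arm

A 6-joint arm with a two-finger parallel gripper is mounted at the origin on the work surface. World frame = base frame: x ahead of the robot, y to its left, z up, the work surface at z = 0. Lengths are in m, angles in rad, forces in N, time in s.
With the tool pointing down it reaches from about 0.3 to 0.775 m from the base axis. Payload 14.6 kg.
Tool frame: the origin (TCP) lies midway between the tips of the shut fingers; the grasp point (between the pads) lies 19 mm behind it; z points along the fingers, y is the line along which they close (so a half turn about z gives the same grasp; the last joint's range is limited). The gripper opens to 94 mm and grips with 3 to 60 N. Pads are 16 mm wide; open, the fingers measure 119 mm over their backs; the gripper's body (75 mm by 177 mm) begins 78 mm behind the grasp point.
Start: joints at [-1.41, 0.3, 1.521, -0, 1.321, -0.067], TCP at [0.124, -0.536, 0.175] pointing down, gripper open.
Joint ranges: [-3.03, 3.03], [-0.79, 2.21], [0.23, 2.52], [-1.04, 4.18], [0, 3.07], [-2.55, 2.55]. Speed limits (rad/s): [2.22, 2.22, 2.57, 3.14, 3.14, 3.14].

### API

Orientations are given as [roll, pitch, yaw] about the fixed x, y, z axes, in that order (R = Rz(yaw) Ry(pitch) Rx(roll)).
In Python, from station import telemetry, optics, ctrl gives the robot as it stands.
- The arm moves only by the tool carry_out, never from a script. Its argument "plan" is a list that holds one entry, the list of rows, each a list of 7 numbers: the shift along the tool's x, y, z in mm, then the turn, a rotation vector about the tool's x, y, z in rad, then the finger opening in mm, from 0 to 94. A call has 1 to 20 rows; each row shifts and turns the commanded pose from where the row before left it, along the tool's axes as they then stand; what a row does not reach is not made up. A row lasts 1/12 s, in which the tool goes at most 41.7 mm and 7.16 degrees, less where a joint would pass 70% of its speed; a pose out of reach is approached as far as the arm can. A call with a gripper value outside its range is refused whole. The fingers move at their own pace and stop on an object; "squeeze" is the grip in N (left out, the last holds). Time passes only in rows, so rows that do not move let the fingers close. It gives the time, the measured TCP pose, the force, the opening and the grip force at its end, in the units of the state.
- telemetry.get_obs(): the state, without advancing time (a new reading comes with each control period).
- optics.camera(name): name is "scene" or "top"; returns a dict with "pixels" (384x512x3 uint8, red, green, blue), "intrinsics" (3x3 intrinsics, pixels), "dist_coeffs" ([k1, k2, p1, p2, k3] as OpenCV has them; the pictures are not rectified), "origin" and "rotation" of the camera in the world. Camera axes: x right, y down, z forward; pixel columns grow to the right and rows downward; lengths in m; the calibration is good to about 2 mm. A picture is of the moment at which its call begins. There is no depth.
- ctrl.hand_in(): hands the job in; it is judged then, once.
The state is a dict: "time_s": time; "qpos": joint angles; "joint_vel": joint speeds; "tau": joint torques, N m; "ee_pos": TCP position; "eef_rot": TCP orientation; "force": force on the tool from outside, world axes, zero at the start; "moment": the same for the moment, N m; "grip_width": finger opening in m; "grip_force": force on a finger pad.
Only numpy, scipy, OpenCV 4.12 (cv2) and the standard library are available. Lean on these libraries where they do the work, as an engineer would, in place of code of your own. Each camera call takes 0.05 s, during which the arm holds its last target. There are 200 camera calls.

## Working session

There is one attempt and no reset: what is moved stays moved. The work goes in short steps, Python scripts to look and compute and a tool call to move; the robot and the scene stay as the last step left them, time stands still between calls to the robot, and variables do not carry over. Pictures are saved under pics/ and viewed, at most 10 in all, crops included, and the job is handed in when it is done.

Besides the shell and the picture viewer there is one more tool, called after "Call:" as name(argument=value, ...) on one line, values as JSON. carry_out: Moves the arm, as the interface text tells. Its arguments: {"type":"object","properties":{"plan":{"type":"array","items":{"type":"array","items":{"type":"array","items":{"type":"number"}}}},"squeeze":{"type":"number"}},"required":["plan"]}

```bash
mkdir -p pics
cat > h.py <<'E'
import numpy as np, cv2
from station import telemetry, optics, ctrl
def cam(n):
    c=optics.camera(n); c['K']=np.array(c['intrinsics'],float); c['d']=np.array(c['dist_coeffs'],float)
    c['R']=np.array(c['rotation'],float).reshape(3,3); c['o']=np.array(c['origin'],float); return c
def save(c,f,box=None,s=1):
    p=c['pixels']
    if box: p=p[box[1]:box[3],box[0]:box[2]]
    cv2.imwrite('pics/'+f,cv2.resize(p[:,:,::-1],None,fx=s,fy=s,interpolation=cv2.INTER_CUBIC))
def rays(c,uv):
    n=cv2.undistortPoints(np.array(uv,float).reshape(-1,1,2),c['K'],c['d']).reshape(-1,2)
    d=np.c_[n,np.ones(len(n))]@c['R'].T
    return d/np.linalg.norm(d,axis=1)[:,None]
def onz(c,uv,z):
    d=rays(c,uv); return c['o']+d*((z-c['o'][2])/d[:,2])[:,None]
def tri(c1,u1,c2,u2):
    d1,d2=rays(c1,[u1])[0],rays(c2,[u2])[0]
    s=np.linalg.lstsq(np.c_[d1,-d2],c2['o']-c1['o'],rcond=None)[0]
    a,b=c1['o']+s[0]*d1,c2['o']+s[1]*d2
    return (a+b)/2,np.linalg.norm(a-b)
def proj(c,P):
    R=c['R'].T
    return cv2.projectPoints(np.array(P,float).reshape(-1,3),cv2.Rodrigues(R)[0],-R@c['o'],c['K'],c['d'])[0].reshape(-1,2)
E
python3 - <<'E'
from h import *
a=cam('scene');b=cam('top');save(a,'s0.png',None,1.5);save(b,'t0.png',None,1.5)
for c in(a,b):print(c['o'],c['R'].round(3).tolist(),c['K'][0,0])
o=telemetry.get_obs();print(o['ee_pos'],o['eef_rot'],o['force'],o['time_s'])
E
```

```text
Traceback (most recent call last):
  File "h.py", line 5, in cam
    c['R']=np.array(c['rotation'],float).reshape(3,3); c['o']=np.array(c['origin'],float); return c
           ~~~~~~~~~~~~~~~~~~~~~~~~~~~~~~~~~~~~~^^^^^
ValueError: cannot reshape array of size 3 into shape (3,3)
```

Rotation is given as roll, pitch, yaw.

```bash
sed -i "s/c\['R'\]=np.array(c\['rotation'\],float).reshape(3,3)/c['R']=Rotation.from_euler('xyz',c['rotation']).as_matrix()/; 1a from scipy.spatial.transform import Rotation" h.py
python3 - <<'E'
from h import *
a=cam('scene');b=cam('top');save(a,'s0.png',None,1.5);save(b,'t0.png',None,1.5)
for c in(a,b):print(c['o'],c['R'].round(3).tolist(),c['K'][0,0])
o=telemetry.get_obs();print(o['ee_pos'],o['eef_rot'],o['force'],o['time_s'])
print(proj(a,[o['ee_pos']]),proj(b,[o['ee_pos']]))
E
```

```text
[ 1.02622148 -0.00578613  0.7444824 ] [[0.031, 0.81, -0.586], [0.999, -0.034, 0.005], [-0.016, -0.586, -0.81]] 351.2122743017267
[0.39104362 0.00991021 0.95571453] [[-0.054, -0.97, 0.236], [-0.999, 0.051, -0.019], [0.006, -0.236, -0.972]] 393.7667274275282
[ 0.12417397 -0.53557412  0.17433317] [-3.14073870e+00 -3.93583874e-05  2.27773165e-01] [ 0.58820518  0.44653666 -0.09477891] 0.15
[[64.78450367 58.07150542]] [[573.17503801 423.53950357]]
```

View pics/s0.png

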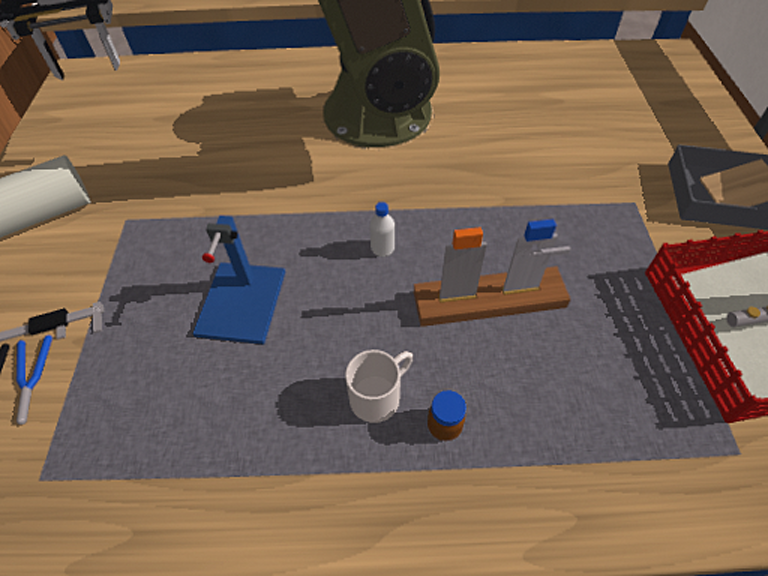

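View pics/t0.png

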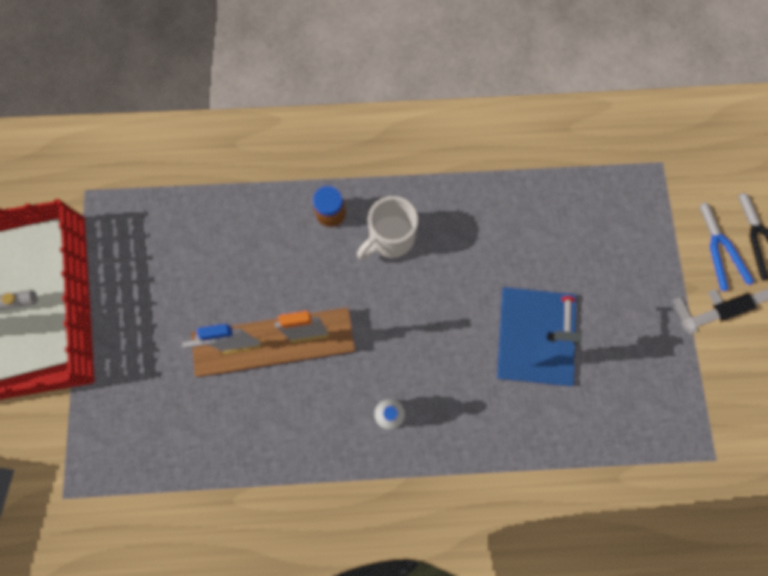

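The scene view (1.5x) shows the gauge's blue tab at (540,230) with its lip pointing to world +y. The orange gauge is left of it, and the stand has its clamp at (222,232) and red head at (208,255). In the top view the tab is at (214,332), the clamp at (563,337) and the head at (568,298).

```bash
cat >> h.py <<'E'
def blob(c,lo,hi,box):
    h=cv2.cvtColor(c['pixels'],cv2.COLOR_RGB2HSV); m=cv2.inRange(h,lo,hi); k=np.zeros_like(m)
    k[box[1]:box[3],box[0]:box[2]]=m[box[1]:box[3],box[0]:box[2]]
    cs=cv2.findContours(k,cv2.RETR_EXTERNAL,cv2.CHAIN_APPROX_NONE)[0]
    q=max(cs,key=cv2.contourArea); M=cv2.moments(k,True)
    return np.array([M['m10'],M['m01']])/M['m00'],cv2.minAreaRect(q),M['m00'],k
BL=((105,120,60),(125,255,255)); RED=((0,150,80),(6,255,255))
E
python3 - <<'E'
from h import *
a=cam('scene');b=cam('top')
ta=blob(a,*BL,(335,130,385,175)); tb=blob(b,*BL,(120,205,165,235))
print('tab',ta[:3],tb[:3],tri(a,ta[0],b,tb[0]))
sb=blob(b,*BL,(320,185,395,265)); sa=blob(a,*BL,(120,140,200,235))
box=cv2.boxPoints(sb[1]); P=onz(b,box,.012);print('base',P.round(3).tolist(),np.linalg.norm(np.diff(P,axis=0),axis=1),P.mean(0))
ra=blob(a,*RED,(125,150,155,185)); rb=blob(b,*RED,(365,190,390,210)); print('red',ra[:3],rb[:3],tri(a,ra[0],b,rb[0]))
print('tabtop plane',onz(b,cv2.boxPoints(tb[1]),.185).round(3).tolist())
save(a,'s1.png',(115,130,205,235),4)
save(b,'t1.png',(320,180,400,265),5)
E
```

```text
tab (array([359.63070539, 152.91701245]), ((359.861572265625, 152.89230346679688), (12.651541709899902, 21.085905075073242), 82.87498474121094), 241.0) (array([142.5147929 , 220.68047337]), ((142.4461669921875, 220.5692596435547), (8.18629264831543, 21.333974838256836), 82.87498474121094), 169.0) (array([0.52371458, 0.22759   , 0.17298875]), np.float64(0.0023746660464211964))
base [[0.45, -0.173, 0.012], [0.598, -0.197, 0.012], [0.584, -0.319, 0.012], [0.436, -0.291, 0.012]] [0.15029677 0.12308732 0.15020804] [ 0.51711101 -0.24497033  0.012     ]Traceback (most recent call last):
  File "<stdin>", line 7, in <module>
  File "h.py", line 29, in blob
    q=max(cs,key=cv2.contourArea); M=cv2.moments(k,True)
ValueError: max() iterable argument is empty
```

```bash
sed -i 's/RED=.*/RED=((168,120,60),(180,255,255))/' h.py
python3 - <<'E'
from h import *
a=cam('scene');b=cam('top')
for c,p in((a,(139,170)),(b,(378,199))):print(cv2.cvtColor(c['pixels'],cv2.COLOR_RGB2HSV)[p[1]-1:p[1]+2,p[0]-1:p[0]+2].tolist())
tb=blob(b,*BL,(120,205,165,235));print('tabtop plane',onz(b,cv2.boxPoints(tb[1]),.185).round(3).tolist())
save(a,'s1.png',(115,130,205,235),5)
save(b,'t1.png',(320,180,400,265),6)
E
```

```text
[[[0, 197, 166], [0, 146, 183], [0, 95, 191]], [[0, 232, 142], [1, 230, 176], [1, 208, 210]], [[1, 221, 91], [0, 213, 115], [1, 223, 161]]]
[[[175, 158, 161], [175, 155, 158], [174, 157, 151]], [[179, 137, 170], [0, 126, 168], [0, 132, 159]], [[179, 75, 167], [1, 64, 168], [1, 72, 155]]]
tabtop plane [[0.528, 0.247, 0.185], [0.532, 0.206, 0.185], [0.516, 0.204, 0.185], [0.512, 0.245, 0.185]]
```

View pics/s1.png

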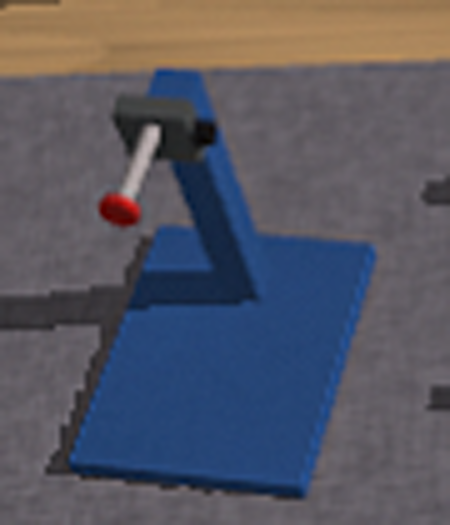

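View pics/t1.png

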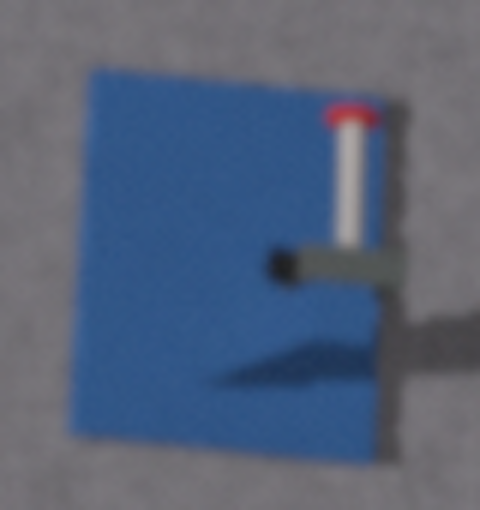

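The crops show the pin clearly. In the scene view its root is at about (146,155.6) and its head at (139,172). In the top view the root is at about (378,220.8) and the head at (378.7,199.5).

Run:
```python
from h import *
a=cam('scene');b=cam('top')
H=tri(a,(139,172),b,(378.7,199.3)); r=tri(a,(146,155.6),b,(378,221)); print(H,r)
d=H[0]-r[0];print(d,np.linalg.norm(d),np.arctan2(d[1],d[0]))
# base corners (crop px) at z=.012
c=np.array([[93,72],[383,97],[373,462],[73,435]])/6+[320,180]
P=onz(b,c,.012);print(P.round(4).tolist(),P.mean(0))
e=[P[1]-P[0],P[2]-P[3],P[3]-P[0],P[2]-P[1]]
print([ (round(np.linalg.norm(v),4),round(np.degrees(np.arctan2(v[1],v[0])),2)) for v in e])
# rack edge orientation
h=cv2.cvtColor(b['pixels'],cv2.COLOR_RGB2HSV)
c=np.array([[195,375],[355,351]])/1.5
P=onz(b,c,.026);v=P[0]-P[1];print('rack yaw',np.degrees(np.arctan2(v[1],v[0]))-90,np.linalg.norm(v))
t=blob(b,*BL,(120,205,165,235))[1];P=onz(b,cv2.boxPoints(t),.185);v=P[0]-P[1];print('tab',np.degrees(np.arctan2(v[1],v[0]))-90)
```

```text
(array([ 0.54505086, -0.25272156,  0.1594228 ]), np.float64(0.0005151973779035561)) (array([ 0.49988978, -0.24447174,  0.16123761]), np.float64(0.0014912466509126375))
[ 0.04516107 -0.00824981 -0.00181481] 0.04594426503169153 -0.18068308126613591
[[0.5974, -0.198, 0.012], [0.5808, -0.3152, 0.012], [0.4347, -0.2921, 0.012], [0.4513, -0.1752, 0.012]] [ 0.51602591 -0.24512126  0.012     ]
[(np.float64(0.1184), np.float64(-98.08)), (np.float64(0.118), np.float64(-98.07)), (np.float64(0.1479), np.float64(171.15)), (np.float64(0.1479), np.float64(171.0))]
rack yaw 5.450461500505469 0.2504075968928555
tab 5.260554675248997
```

Stand yaw is about -8.5° and the pin axis is near (0.523,-0.249,0.160). The tab is at (0.522,0.226) with the gauge yawed +5.3°. The sizes check out, so I can move: raise and turn first.

Call:
carry_out(plan=[[[0, 0, -10, 0, 0, -0.12, 60], [0, 0, -10, 0, 0, -0.12, 60], [0, 0, -10, 0, 0, -0.12, 60], [0, 0, -10, 0, 0, -0.12, 60], [0, 0, -10, 0, 0, -0.12, 60], [0, 0, -10, 0, 0, -0.12, 60], [0, 0, -10, 0, 0, -0.12, 60], [0, 0, -10, 0, 0, -0.12, 60], [0, 0, -10, 0, 0, -0.12, 60], [0, 0, -10, 0, 0, -0.12, 60], [0, 0, 0, 0, 0, -0.12, 60], [0, 0, 0, 0, 0, -0.115, 60]]], squeeze=25)

```text
time_s: 1.45
ee_pos: [0.1242, -0.536, 0.2754]
eef_rot: [3.142, 0.001, 1.669]
force: [0.2, -0.5, -1.0]
grip_width: 0.06
grip_force: 0.0
```

Call:
carry_out(plan=[[[30, 19.5, 0, 0, 0, 0, 60], [30, 19.5, 0, 0, 0, 0, 60], [30, 19.5, 0, 0, 0, 0, 60], [30, 19.5, 0, 0, 0, 0, 60], [30, 19.5, 0, 0, 0, 0, 60], [30, 19.5, 0, 0, 0, 0, 60], [30, 19.5, 0, 0, 0, 0, 60], [30, 19.5, 0, 0, 0, 0, 60], [30, 19.5, 0, 0, 0, 0, 60], [30, 19.5, 0, 0, 0, 0, 60], [30, 19.5, 0, 0, 0, 0, 60], [30, 19.5, 0, 0, 0, 0, 60], [30, 19.5, 0, 0, 0, 0, 60], [30, 19.5, 0, 0, 0, 0, 60], [30, 19.5, 0, 0, 0, 0, 60], [30, 19.5, 0, 0, 0, 0, 60], [30, 19.5, 0, 0, 0, 0, 60], [30, 19.5, 0, 0, 0, 0, 60], [30, 19.5, 0, 0, 0, 0, 60], [30, 19.5, 0, 0, 0, 0, 60]]])

```text
time_s: 3.12
ee_pos: [0.4579, 0.0995, 0.2749]
eef_rot: [3.141, -0.0, 1.663]
force: [0.7, -0.9, 1.1]
grip_width: 0.06
grip_force: 0.0
```

```bash
cat >> h.py <<'E'
def to(P,yaw=None):
    o=telemetry.get_obs();R=Rotation.from_euler('xyz',o['eef_rot'])
    Y=o['eef_rot'][2] if yaw is None else yaw
    T=Rotation.from_euler('xyz',[np.pi,0,Y]); rv=(R.inv()*T).as_rotvec()
    print('ee',np.round(o['ee_pos'],4),np.round(o['eef_rot'],4),'F',np.round(o['force'],2),'M',np.round(o['moment'],3),'g',round(o['grip_width'],4),round(o['grip_force'],1),'t',o['time_s'])
    print('tool shift mm',(R.inv().apply(np.array(P)-o['ee_pos'])*1000).round(1),'rv',rv.round(4), 'q',np.round(o['qpos'],2))
E
python3 -c "
from h import *
to([.522,.226,.23],1.663)"
```

```text
ee [0.4579 0.0995 0.2749] [ 3.1411 -0.      1.6632] F [ 0.65 -0.88  1.11] M [-0.097 -0.145  0.023] g 0.06 0.0 t 3.1167
tool shift mm [120.1  75.5  44.9] rv [ 0.0004 -0.      0.0002] q [ 0.14  0.05  1.58 -0.    1.51  0.04]
```

Call:
carry_out(plan=[[[24, 15, 5, 0, 0, 0, 60], [24, 15, 10, 0, 0, 0, 60], [24, 15, 10, 0, 0, 0, 60], [24, 15, 10, 0, 0, 0, 60], [24, 15.5, 10, 0, 0, 0, 60], [0, 0, 0, 0, 0, 0, 60], [0, 0, 0, 0, 0, 0, 60]]])

```text
time_s: 3.7
ee_pos: [0.5214, 0.2246, 0.2286]
eef_rot: [-3.14, 0.001, 1.664]
force: [-0.7, -1.0, 0.1]
grip_width: 0.0599
grip_force: 0.0
```

```bash
python3 -c "
from h import *
to([.522,.226,.159],1.663)
a=cam('scene');save(a,'s2.png',(310,90,410,210),5)
b=cam('top')
t=blob(b,*BL,(120,200,165,240));print(t[1],t[2])
"
```

```text
ee [0.5214 0.2246 0.2286] [-3.1396e+00  6.0000e-04  1.6643e+00] F [-0.72 -1.01  0.14] M [-0.048 -0.098 -0.007] g 0.0599 0.0 t 3.7
tool shift mm [ 1.4  0.9 69.6] rv [-0.002   0.0006  0.0013] q [ 0.34  0.31  1.39 -0.    1.45  0.25]
((143.07998657226562, 220.55999755859375), (7.9195966720581055, 20.081832885742188), 81.8698959350586) 157.0
```

View pics/s2.png

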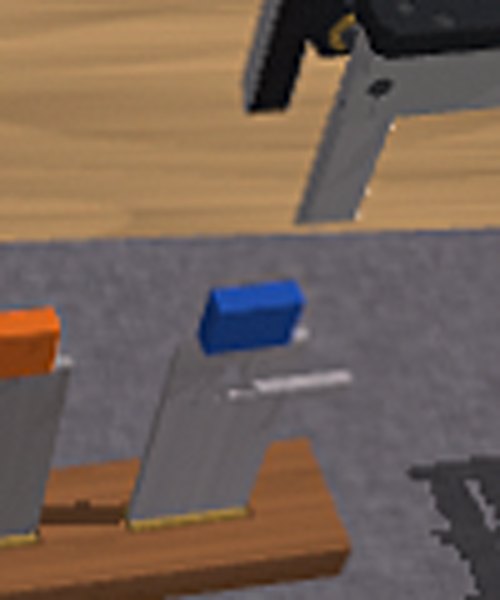

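The two fingers hang at crop (265,105) and (325,220), behind and in front of the tab at (250,318), as intended. Now descend and close.

Call:
carry_out(plan=[[[0.7, 0.4, 10, 0, 0, 0, 60], [0.7, 0.4, 10, 0, 0, 0, 60], [0, 0, 10, 0, 0, 0, 60], [0, 0, 10, 0, 0, 0, 60], [0, 0, 10, 0, 0, 0, 60], [0, 0, 10, 0, 0, 0, 60], [0, 0, 5, 0, 0, 0, 60], [0, 0, 4, 0, 0, 0, 60], [0, 0, 0, 0, 0, 0, 60], [0, 0, 0, 0, 0, 0, 30], [0, 0, 0, 0, 0, 0, 22], [0, 0, 0, 0, 0, 0, 16], [0, 0, 0, 0, 0, 0, 12], [0, 0, 0, 0, 0, 0, 8], [0, 0, 0, 0, 0, 0, 8], [0, 0, 0, 0, 0, 0, 8]]], squeeze=25)

```text
time_s: 5.13
ee_pos: [0.5223, 0.2254, 0.1608]
eef_rot: [3.141, -0.0, 1.663]
force: [-0.1, 0.6, 0.1]
grip_width: 0.017
grip_force: 0.0
```

```bash
python3 -c "
from h import *
to([.522,.226,.159],1.663)"
```

```text
ee [0.5223 0.2254 0.1608] [ 3.1414e+00 -1.0000e-04  1.6628e+00] F [-0.15  0.63  0.06] M [-0.024 -0.072  0.013] g 0.017 0.0 t 5.1333
tool shift mm [ 0.6 -0.2  1.8] rv [ 0.0001 -0.0001 -0.0002] q [0.34 0.35 1.48 0.   1.3  0.25]
```

Call:
carry_out(plan=[[[0, 0, 0, 0, 0, 0, 4], [0, 0, 0, 0, 0, 0, 4], [0, 0, 0, 0, 0, 0, 4], [0, 0, 0, 0, 0, 0, 4], [0, 0, 0, 0, 0, 0, 4], [0, 0, -3, 0, 0, 0, 4], [0, 0, -5, 0, 0, 0, 4], [0, 0, -6, 0, 0, 0, 4], [0, 0, -6, 0, 0, 0, 4], [0, 0, 0, 0, 0, 0, 4], [0, 0, 0, 0, 0, 0, 4], [0, 0, 0, 0, 0, 0, 4]]])

```text
time_s: 6.13
ee_pos: [0.5222, 0.2254, 0.1807]
eef_rot: [-3.142, 0.0, 1.663]
force: [0.8, -0.9, 0.5]
grip_width: 0.0043
grip_force: 0.0
```

```bash
python3 -c "
from h import *
to([.522,.226,.159],1.663)"
```

```text
ee [0.5222 0.2254 0.1807] [-3.1415  0.      1.6628] F [ 0.8  -0.94  0.47] M [-0.004 -0.042  0.033] g 0.0043 0.0 t 6.1333
tool shift mm [ 0.6 -0.1 21.7] rv [-0.0001  0.     -0.0002] q [ 0.34  0.34  1.46 -0.    1.35  0.25]
```

The fingers closed to 4 mm with no force, so the grasp missed. I'll look.

```bash
python3 -c "
from h import *
a=cam('scene');save(a,'s3.png',(290,70,410,210),4)
b=cam('top');o=telemetry.get_obs()
print(proj(a,[o['ee_pos']]),proj(b,[o['ee_pos']]))
save(b,'t3.png',(100,170,220,260),4)
p=np.vstack([cv2.resize(c['pixels'][y:y+140,x:x+160],None,fx=4,fy=2 if 0 else 4)[:, :, ::-1] for c,x,y in((a,280,75),)])
q=cv2.resize(b['pixels'][165:265,90:210],None,fx=4,fy=4)[:,:,::-1]
q=cv2.copyMakeBorder(q,0,p.shape[0]-q.shape[0],0,0,cv2.BORDER_CONSTANT)
m=np.hstack([p,q]);cv2.imwrite('pics/m3.png',cv2.resize(m,None,fx=.71,fy=.71))
"
```

```text
[[359.78953696 149.99127889]] [[143.20371107 220.90046808]]
```

View pics/m3.png

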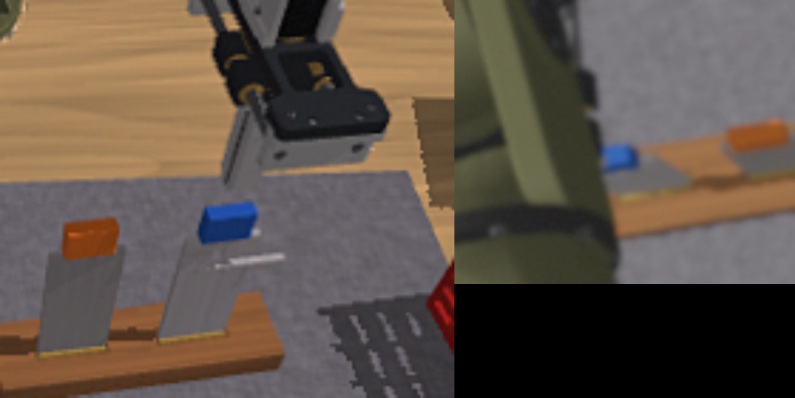

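The gauge still stands in its pocket. The shut finger tips are at about composite (237,188), i.e. pixel (363.5,141), above the tab. The TCP projects to (359.8,150). The start picture shows the same upward offset, so I'll check whether a z offset explains it.

```bash
python3 -c "
from h import *
a=cam('scene');b=cam('top')
for P,m in(([.5222,.2254,.1807],'363.5,141'),([.5214,.2246,.2286],'369,123'),([.1242,-.5356,.1743],'58,48')):
  print(m,[proj(a,[np.array(P)+[0,0,dz]])[0].round(1).tolist() for dz in(0,.01,.02,.03)])
"
```

```text
363.5,141 [[359.8, 150.0], [360.9, 146.8], [361.9, 143.5], [363.0, 140.2]]
369,123 [[364.5, 133.8], [365.7, 130.3], [366.9, 126.7], [368.0, 123.0]]
58,48 [[64.8, 58.1], [63.3, 55.0], [61.7, 51.9], [60.1, 48.7]]
```

All three observations fit tips about 28 mm higher than the reported TCP, and the miss agrees with that. I'll open, go down about 48 mm and close again. This is safe even if the offset is wrong.

Call:
carry_out(plan=[[[0, 0, 0, 0, 0, 0, 60], [0, 0, 0, 0, 0, 0, 60], [0, 0, 0, 0, 0, 0, 60], [0, 0, 0, 0, 0, 0, 60], [0, 0, 0, 0, 0, 0, 60], [0, 0, 0, 0, 0, 0, 60], [0, 0, 0, 0, 0, 0, 60], [0, 0, 8, 0, 0, 0, 60], [0, 0, 8, 0, 0, 0, 60], [0, 0, 8, 0, 0, 0, 60], [0, 0, 8, 0, 0, 0, 60], [0, 0, 8, 0, 0, 0, 60], [0, 0, 8, 0, 0, 0, 60], [0, 0, 0, 0, 0, 0, 60]]])

```text
time_s: 7.5
ee_pos: [0.5215, 0.2251, 0.1307]
eef_rot: [-3.139, 0.001, 1.663]
force: [0.7, -0.2, -0.5]
grip_width: 0.0603
grip_force: 0.0
```

Call:
carry_out(plan=[[[0, 0, 0, 0, 0, 0, 20], [0, 0, 0, 0, 0, 0, 10], [0, 0, 0, 0, 0, 0, 4], [0, 0, 0, 0, 0, 0, 4], [0, 0, 0, 0, 0, 0, 4], [0, 0, 0, 0, 0, 0, 4], [0, 0, 0, 0, 0, 0, 4], [0, 0, 0, 0, 0, 0, 4], [0, 0, 0, 0, 0, 0, 4], [0, 0, 0, 0, 0, 0, 4], [0, 0, 0, 0, 0, 0, 4], [0, 0, 0, 0, 0, 0, 4]]], squeeze=25)

```text
time_s: 8.5
ee_pos: [0.5223, 0.2254, 0.1328]
eef_rot: [3.141, -0.0, 1.663]
force: [-0.1, -0.2, 1.0]
grip_width: 0.0137
grip_force: 24.9
```

```bash
python3 -c "
from h import *
to([.522,.226,.159],1.663)"
```

```text
ee [0.5223 0.2254 0.1328] [ 3.1414 -0.      1.6628] F [-0.06 -0.23  0.98] M [-0.066 -0.217  0.065] g 0.0137 24.9 t 8.5
tool shift mm [  0.6  -0.3 -26.2] rv [ 0.0002 -0.     -0.0002] q [ 0.34  0.38  1.52 -0.    1.25  0.25]
```

Gripped at 13.7 mm with 25 N. Now lift.

Call:
carry_out(plan=[[[0, 0, -3, 0, 0, 0, 4], [0, 0, -5, 0, 0, 0, 4], [0, 0, -7, 0, 0, 0, 4], [0, 0, -10, 0, 0, 0, 4], [0, 0, -12, 0, 0, 0, 4], [0, 0, -15, 0, 0, 0, 4], [0, 0, -15, 0, 0, 0, 4], [0, 0, -15, 0, 0, 0, 4], [0, 0, -15, 0, 0, 0, 4], [0, 0, -15, 0, 0, 0, 4], [0, 0, -15, 0, 0, 0, 4], [0, 0, -15, 0, 0, 0, 4], [0, 0, -15, 0, 0, 0, 4], [0, 0, -15, 0, 0, 0, 4], [0, 0, -15, 0, 0, 0, 4], [0, 0, -13, 0, 0, 0, 4], [0, 0, -8, 0, 0, 0, 4], [0, 0, -3, 0, 0, 0, 4], [0, 0, 0, 0, 0, 0, 4]]], squeeze=40)

```text
time_s: 10.08
ee_pos: [0.5223, 0.2254, 0.3444]
eef_rot: [3.141, -0.0, 1.663]
force: [0.4, 0.1, -3.2]
grip_width: 0.0139
grip_force: 39.9
```

```bash
python3 -c "
from h import *
to([.506,-.33,.3438],1.571-.148)
to([.506,-.33,.3438])
a=cam('scene');print(blob(a,*BL,(300,20,420,200))[:3])
save(a,'s4.png',(270,20,470,210),3)"
```

```text
ee [0.5223 0.2254 0.3444] [ 3.1406e+00 -2.0000e-04  1.6628e+00] F [ 0.41  0.13 -3.22] M [-0.07  -0.097  0.011] g 0.0139 39.9 t 10.0833
tool shift mm [-5.516e+02 -6.720e+01  4.000e-01] rv [ 0.0009 -0.0003  0.2398] q [ 0.34  0.28  1.16 -0.    1.7   0.25]
ee [0.5223 0.2254 0.3444] [ 3.1406e+00 -2.0000e-04  1.6628e+00] F [ 0.41  0.13 -3.22] M [-0.07  -0.097  0.011] g 0.0139 39.9 t 10.0833
tool shift mm [-5.516e+02 -6.720e+01  4.000e-01] rv [ 0.0009 -0.0002 -0.    ] q [ 0.34  0.28  1.16 -0.    1.7   0.25]
(array([359.79528719,  38.4005891 ]), ((345.5, 23.5), (7.0, 81.0), 90.0), 679.0)
```

View pics/s4.png

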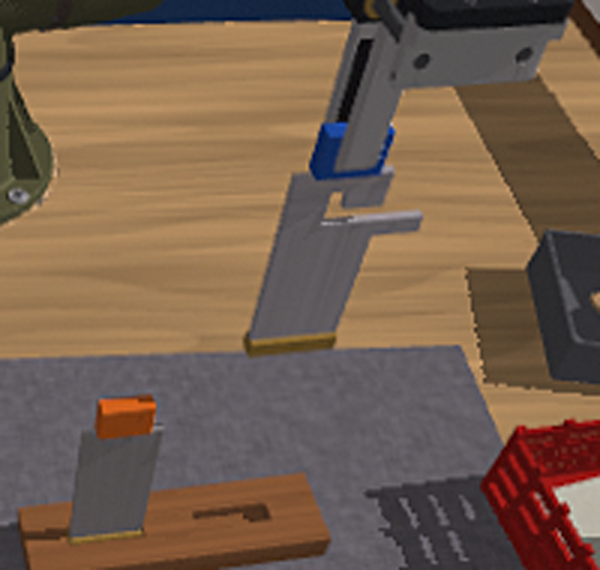

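The gauge is held upright with its slot visible, and its lip points to +y at crop (400,220). Next: turn square to the stand, then carry it high over the pin to the -y side.

Call:
carry_out(plan=[[[0, 0, 0, 0, 0, 0.03, 4], [0, 0, 0, 0, 0, 0.06, 4], [0, 0, 0, 0, 0, 0.06, 4], [0, 0, 0, 0, 0, 0.06, 4], [0, 0, 0, 0, 0, 0.03, 4], [-10, 1.4, 0, 0, 0, 0, 4], [-20, 2.7, 0, 0, 0, 0, 4], [-28, 3.8, 0, 0, 0, 0, 4], [-28, 3.8, 0, 0, 0, 0, 4], [-28, 3.8, 0, 0, 0, 0, 4], [-28, 3.8, 0, 0, 0, 0, 4], [-28, 3.8, 0, 0, 0, 0, 4], [-28, 3.8, 0, 0, 0, 0, 4], [-28, 3.8, 0, 0, 0, 0, 4], [-28, 3.8, 0, 0, 0, 0, 4], [-28, 3.8, 0, 0, 0, 0, 4], [-28, 3.8, 0, 0, 0, 0, 4], [-28, 3.8, 0, 0, 0, 0, 4], [-28, 3.8, 0, 0, 0, 0, 4], [-28, 3.8, 0, 0, 0, 0, 4]]])

```text
time_s: 11.8
ee_pos: [0.5162, -0.1741, 0.3433]
eef_rot: [-3.141, -0.0, 1.424]
force: [0.3, 0.2, -3.4]
grip_width: 0.0135
grip_force: 39.9
```

Call:
carry_out(plan=[[[-28, 3.8, 0, 0, 0, 0, 4], [-28, 3.8, 0, 0, 0, 0, 4], [-28, 3.8, 0, 0, 0, 0, 4], [-28, 3.8, 0, 0, 0, 0, 4], [-22, 3.5, 0, 0, 0, 0, 4], [-14, 2.4, 0, 0, 0, 0, 4], [-7, 1, 0, 0, 0, 0, 4], [0, 0, 0, 0, 0, 0, 4], [0, 0, 0, 0, 0, 0, 4]]])

```text
time_s: 12.55
ee_pos: [0.5158, -0.3285, 0.3434]
eef_rot: [-3.141, -0.0, 1.423]
force: [0.4, 1.0, -2.6]
grip_width: 0.0139
grip_force: 39.9
```

```bash
python3 -c "
from h import *
to([.5157,-.3284,.15],1.423)
a=cam('scene');save(a,'s5.png',(40,0,240,200),3)"
```

```text
ee [ 0.5158 -0.3285  0.3434] [-3.1411e+00 -4.0000e-04  1.4232e+00] F [ 0.36  1.05 -2.6 ] M [-0.001 -0.066  0.033] g 0.0139 39.9 t 12.55
tool shift mm [-0.000e+00 -1.000e-01  1.934e+02] rv [-0.0005 -0.0004  0.0002] q [-0.63  0.39  1.02  0.    1.73 -0.48]
```

View pics/s5.png

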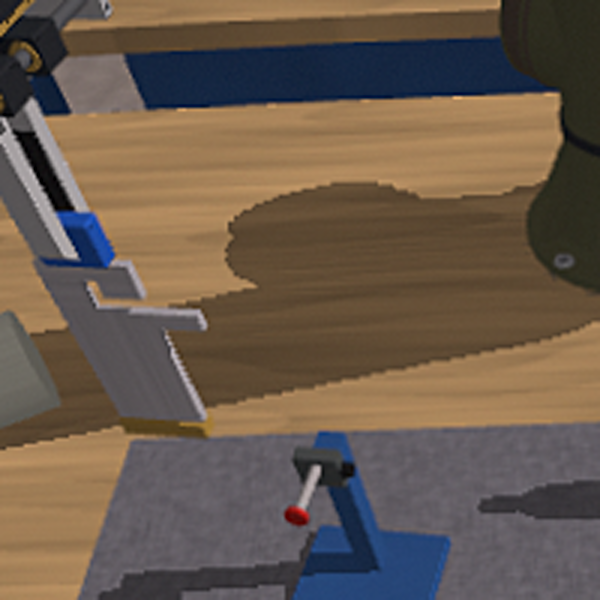

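The gauge hangs at -y of the pin with its lip (crop 203,320) pointing at the pin. The pin is at crop (310,490), between clamp and head. Lower it beside the pin, lip a little below the pin's height.

Call:
carry_out(plan=[[[0, 0, 5, 0, 0, 0, 4], [0, 0, 10, 0, 0, 0, 4], [0, 0, 15, 0, 0, 0, 4], [0, 0, 15, 0, 0, 0, 4], [0, 0, 15, 0, 0, 0, 4], [0, 0, 15, 0, 0, 0, 4], [0, 0, 15, 0, 0, 0, 4], [0, 0, 15, 0, 0, 0, 4], [0, 0, 15, 0, 0, 0, 4], [0, 0, 15, 0, 0, 0, 4], [0, 0, 15, 0, 0, 0, 4], [0, 0, 13, 0, 0, 0, 4], [0, 0, 10, 0, 0, 0, 4], [0, 0, 6, 0, 0, 0, 4], [0, 0, 2, 0, 0, 0, 4], [0, 0, 0, 0, 0, 0, 4], [0, 0, 0, 0, 0, 0, 4]]])

```text
time_s: 14.02
ee_pos: [0.5163, -0.3288, 0.1634]
eef_rot: [3.141, 0.0, 1.423]
force: [-0.8, -0.3, -3.3]
grip_width: 0.0139
grip_force: 39.9
```

```bash
python3 -c "
from h import *
to([.5157,-.3284,.162],1.423)
a=cam('scene');b=cam('top');o=telemetry.get_obs();e=np.array(o['ee_pos'])
G=Rotation.from_euler('z',o['eef_rot'][2]-np.pi/2)
s=e+[0,0,.0062]
pts=[s+G.apply(p) for p in([.003,.06,-.01925],[.003,.03,-.00875],[0,0,0])]
print(proj(a,pts).round(1).tolist(),proj(b,pts).round(1).tolist())
import cv2
A=cv2.resize(a['pixels'][90:210,60:185],None,fx=4,fy=4);B=cv2.resize(b['pixels'][180:270,360:440],None,fx=4,fy=4)
B=cv2.copyMakeBorder(B,0,A.shape[0]-B.shape[0],0,0,cv2.BORDER_CONSTANT)
im=np.hstack([A,B])[:,:,::-1];print(im.shape);cv2.imwrite('pics/m6.png',im[:, :800] if im.shape[1]>800 else im)"
```

```text
ee [ 0.5163 -0.3288  0.1634] [3.1408e+00 4.0000e-04 1.4229e+00] F [-0.8  -0.34 -3.3 ] M [-0.073 -0.09  -0.005] g 0.0139 39.9 t 14.0167
tool shift mm [ 0.3 -0.7  1.4] rv [ 0.0008  0.0004 -0.0001] q [-0.63  0.45  1.35  0.    1.35 -0.48]
[[133.5, 168.8], [119.1, 164.7], [105.3, 160.1]] [[386.6, 207.8], [403.0, 208.2], [419.5, 210.3]]
(480, 820, 3)
```

View pics/m6.png

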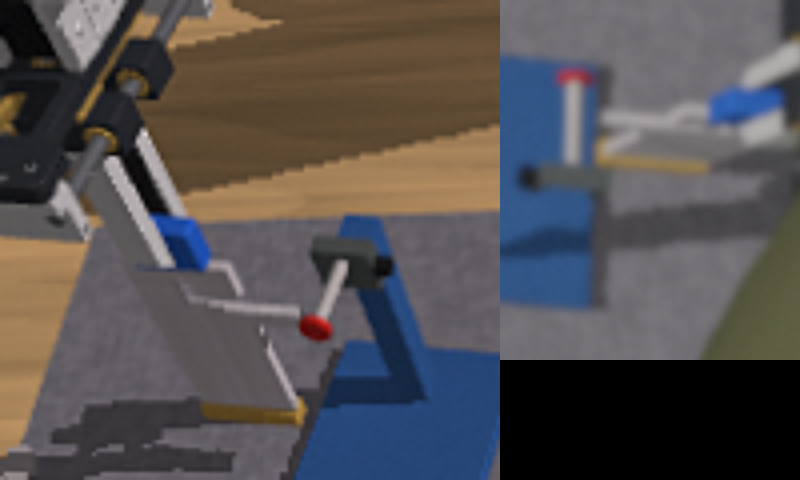

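The lip end shows at composite (302,312), i.e. pixel (135.5,168), against a predicted (133.5,168.8), so the held pose is right within a few mm. In the top view the lip lies nearer mid-pin (composite row 117 between head 78 and clamp 165). I'll shift 4 mm toward the head, lower 2 mm and bring the lip under the pin.

Call:
carry_out(plan=[[[0, 2, 1, 0, 0, 0, 4], [0, 2, 1.5, 0, 0, 0, 4], [3, 0, 0, 0, 0, 0, 4], [4, 0, 0, 0, 0, 0, 4], [4, 0, 0, 0, 0, 0, 4], [4, 0, 0, 0, 0, 0, 4], [4, 0, 0, 0, 0, 0, 4], [4, 0, 0, 0, 0, 0, 4], [4, 0, 0, 0, 0, 0, 4], [4, 0, 0, 0, 0, 0, 4], [3, 0, 0, 0, 0, 0, 4], [1, 0, 0, 0, 0, 0, 4], [0, 0, 0, 0, 0, 0, 4], [0, 0, 0, 0, 0, 0, 4]]])

```text
time_s: 15.28
ee_pos: [0.5252, -0.2948, 0.1603]
eef_rot: [3.142, 0.0, 1.423]
force: [-0.1, -0.5, -3.3]
grip_width: 0.0139
grip_force: 39.9
```

```bash
python3 -c "
from h import *
to([.5275,-.2493,.168],1.423)
import cv2
a=cam('scene');b=cam('top')
A=cv2.resize(a['pixels'][110:200,90:180],None,fx=5,fy=5);B=cv2.resize(b['pixels'][180:260,360:430],None,fx=5,fy=5)
B=cv2.copyMakeBorder(B,0,A.shape[0]-B.shape[0],0,0,cv2.BORDER_CONSTANT)
cv2.imwrite('pics/m7.png',np.hstack([A,B])[:,:800,::-1])"
```

```text
ee [ 0.5252 -0.2948  0.1603] [3.1416 0.     1.4228] F [-0.12 -0.49 -3.33] M [-0.061 -0.084 -0.016] g 0.0139 39.9 t 15.2833
tool shift mm [45.3 -4.4 -7.7] rv [ 0.      0.     -0.0002] q [-0.57  0.43  1.38 -0.    1.33 -0.42]
```

View pics/m7.png

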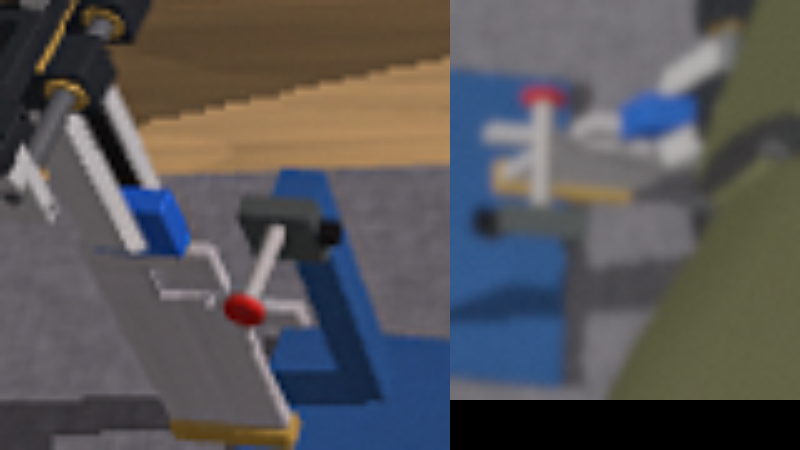

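The lip now passes under the pin between head and clamp without contact: the composite right panel shows the crossing at (540,133). Raise slowly to feel the pin.

Call:
carry_out(plan=[[[0, 0, -1, 0, 0, 0, 4], [0, 0, -1, 0, 0, 0, 4], [0, 0, -1, 0, 0, 0, 4], [0, 0, -0.5, 0, 0, 0, 4], [0, 0, 0, 0, 0, 0, 4], [0, 0, 0, 0, 0, 0, 4]]])

```text
time_s: 15.88
ee_pos: [0.5252, -0.2947, 0.1637]
eef_rot: [-3.142, 0.0, 1.423]
force: [0.6, -0.0, -2.4]
grip_width: 0.0135
grip_force: 39.9
```

Call:
carry_out(plan=[[[0, 0, -0.5, 0, 0, 0, 4], [0, 0, -0.5, 0, 0, 0, 4], [0, 0, 0, 0, 0, 0, 4], [0, 0, 0, 0, 0, 0, 4]]])

```text
time_s: 16.22
ee_pos: [0.5252, -0.2947, 0.1648]
eef_rot: [3.142, 0.0, 1.423]
force: [1.3, 0.1, -3.2]
grip_width: 0.0137
grip_force: 39.9
```

Call:
carry_out(plan=[[[0, 0, -0.5, 0, 0, 0, 4], [0, 0, -0.5, 0, 0, 0, 4], [0, 0, 0, 0, 0, 0, 4], [0, 0, 0, 0, 0, 0, 4]]])

```text
time_s: 16.55
ee_pos: [0.5252, -0.2947, 0.1658]
eef_rot: [3.141, 0.0, 1.423]
force: [-0.3, -1.2, -3.4]
grip_width: 0.0138
grip_force: 39.9
```

Call:
carry_out(plan=[[[0, 0, -0.5, 0, 0, 0, 4], [0, 0, -0.5, 0, 0, 0, 4], [0, 0, 0, 0, 0, 0, 4], [0, 0, 0, 0, 0, 0, 4]]])

```text
time_s: 16.88
ee_pos: [0.5252, -0.2947, 0.1668]
eef_rot: [3.141, 0.0, 1.423]
force: [-0.2, 0.7, -3.2]
grip_width: 0.0136
grip_force: 39.9
```

Call:
carry_out(plan=[[[0, 0, -0.5, 0, 0, 0, 4], [0, 0, 0, 0, 0, 0, 4], [0, 0, 0, 0, 0, 0, 4]]])

```text
time_s: 17.13
ee_pos: [0.5252, -0.2947, 0.1673]
eef_rot: [3.142, 0.0, 1.423]
force: [0.2, 0.2, -1.7]
grip_width: 0.0135
grip_force: 39.9
```

Call:
carry_out(plan=[[[0, 0, -0.5, 0, 0, 0, 4], [0, 0, 0, 0, 0, 0, 4], [0, 0, 0, 0, 0, 0, 4]]])

```text
time_s: 17.38
ee_pos: [0.5251, -0.2947, 0.1676]
eef_rot: [-3.141, -0.0, 1.423]
force: [-0.4, 0.1, -4.4]
grip_width: 0.0136
grip_force: 39.9
```

Call:
carry_out(plan=[[[0, 0, -0.4, 0, 0, 0, 4], [0, 0, 0, 0, 0, 0, 4], [0, 0, 0, 0, 0, 0, 4]]])

```text
time_s: 17.63
ee_pos: [0.5251, -0.2946, 0.1678]
eef_rot: [-3.141, -0.0, 1.423]
force: [0.7, 0.3, -7.9]
grip_width: 0.0137
grip_force: 39.9
```

```bash
python3 -c "
from h import *
to([.5275,-.2493,.168],1.423)"
```

```text
ee [ 0.5251 -0.2946  0.1678] [-3.1411e+00 -3.0000e-04  1.4229e+00] F [ 0.66  0.28 -7.93] M [-0.095 -0.209 -0.062] g 0.0137 39.9 t 17.6333
tool shift mm [45.1 -4.3 -0.2] rv [-0.0005 -0.0003 -0.0001] q [-0.57  0.42  1.37  0.    1.35 -0.42]
```

Contact felt at z ≈ 0.1675. Mid-run is 1.25 mm below that, so I back off 1.9 mm of command and slide.

Call:
carry_out(plan=[[[0, 0, 1.2, 0, 0, 0, 4], [0, 0, 0.7, 0, 0, 0, 4], [0, 0, 0, 0, 0, 0, 4], [2, 0, 0, 0, 0, 0, 4], [2, 0, 0, 0, 0, 0, 4], [2, 0, 0, 0, 0, 0, 4], [2, 0, 0, 0, 0, 0, 4], [2, 0, 0, 0, 0, 0, 4], [0, 0, 0, 0, 0, 0, 4], [0, 0, 0, 0, 0, 0, 4]]])

```text
time_s: 18.47
ee_pos: [0.5267, -0.2847, 0.1663]
eef_rot: [3.142, 0.0, 1.423]
force: [-0.0, -0.4, -2.3]
grip_width: 0.0138
grip_force: 39.9
```

Call:
carry_out(plan=[[[1.5, 0, 0, 0, 0, 0, 4], [1.5, 0, 0, 0, 0, 0, 4], [1, 0, 0, 0, 0, 0, 4], [1, 0, 0, 0, 0, 0, 4], [1, 0, 0, 0, 0, 0, 4], [0, 0, 0, 0, 0, 0, 4], [0, 0, 0, 0, 0, 0, 4]]])

```text
time_s: 19.05
ee_pos: [0.5276, -0.2789, 0.1663]
eef_rot: [3.142, 0.0, 1.423]
force: [0.8, -0.2, -2.1]
grip_width: 0.0139
grip_force: 39.9
```

```bash
python3 -c "
from h import *
to([.5275,-.2493,.1663],1.423)"
```

```text
ee [ 0.5276 -0.2789  0.1663] [3.1416 0.     1.4229] F [ 0.76 -0.18 -2.08] M [-0.083 -0.044 -0.051] g 0.0139 39.9 t 19.05
tool shift mm [29.2 -4.4 -0. ] rv [ 0.      0.     -0.0001] q [-0.55  0.41  1.39 -0.    1.34 -0.4 ]
```

Call:
carry_out(plan=[[[1, 0, 0, 0, 0, 0, 4], [1, 0, 0, 0, 0, 0, 4], [1, 0, 0, 0, 0, 0, 4], [1, 0, 0, 0, 0, 0, 4], [0, 0, 0, 0, 0, 0, 4]]])

```text
time_s: 19.47
ee_pos: [0.5282, -0.2747, 0.1662]
eef_rot: [-3.142, -0.0, 1.423]
force: [0.2, 0.4, -3.1]
grip_width: 0.0137
grip_force: 39.9
```

Call:
carry_out(plan=[[[1, 0, 0, 0, 0, 0, 4], [1, 0, 0, 0, 0, 0, 4], [1, 0, 0, 0, 0, 0, 4], [1, 0, 0, 0, 0, 0, 4], [0, 0, 0, 0, 0, 0, 4]]])

```text
time_s: 19.88
ee_pos: [0.5288, -0.2708, 0.1663]
eef_rot: [3.142, 0.0, 1.423]
force: [-0.9, 0.2, -2.5]
grip_width: 0.0139
grip_force: 39.9
```

Call:
carry_out(plan=[[[1, 0, 0, 0, 0, 0, 4], [1, 0, 0, 0, 0, 0, 4], [1, 0, 0, 0, 0, 0, 4], [1, 0, 0, 0, 0, 0, 4], [0, 0, 0, 0, 0, 0, 4]]])

```text
time_s: 20.3
ee_pos: [0.5293, -0.2668, 0.1663]
eef_rot: [-3.142, -0.0, 1.423]
force: [-0.3, -0.6, -2.2]
grip_width: 0.0133
grip_force: 39.9
```

```bash
python3 -c "
from h import *
to([.5275,-.2493,.1663],1.423)
import cv2
a=cam('scene');b=cam('top')
A=cv2.resize(a['pixels'][110:200,90:180],None,fx=5,fy=5);B=cv2.resize(b['pixels'][180:260,360:430],None,fx=5,fy=5)
B=cv2.copyMakeBorder(B,0,A.shape[0]-B.shape[0],0,0,cv2.BORDER_CONSTANT)
cv2.imwrite('pics/m8.png',np.hstack([A,B])[:,:800,::-1])"
```

```text
ee [ 0.5293 -0.2668  0.1663] [-3.1416 -0.      1.4229] F [-0.26 -0.55 -2.21] M [-0.057 -0.085 -0.003] g 0.0133 39.9 t 20.3
tool shift mm [17.1 -4.4 -0. ] rv [-0.     -0.     -0.0001] q [-0.53  0.4   1.4   0.    1.34 -0.38]
```

Now in the run with no side force. I'll continue in small steps until the closed end is felt.

Call:
carry_out(plan=[[[1, 0, 0, 0, 0, 0, 4], [1, 0, 0, 0, 0, 0, 4], [1, 0, 0, 0, 0, 0, 4], [1, 0, 0, 0, 0, 0, 4], [1, 0, 0, 0, 0, 0, 4], [1, 0, 0, 0, 0, 0, 4], [0, 0, 0, 0, 0, 0, 4]]])

```text
time_s: 20.98
ee_pos: [0.5302, -0.2609, 0.1663]
eef_rot: [-3.142, -0.0, 1.423]
force: [0.5, 0.4, -3.5]
grip_width: 0.0137
grip_force: 39.9
```

Call:
carry_out(plan=[[[1, 0, 0, 0, 0, 0, 4], [1, 0, 0, 0, 0, 0, 4], [1, 0, 0, 0, 0, 0, 4], [1, 0, 0, 0, 0, 0, 4], [0, 0, 0, 0, 0, 0, 4]]])

```text
time_s: 21.4
ee_pos: [0.5308, -0.2569, 0.1663]
eef_rot: [3.142, -0.0, 1.423]
force: [-0.6, 0.4, -2.8]
grip_width: 0.0137
grip_force: 39.9
```

Call:
carry_out(plan=[[[1, 0, 0, 0, 0, 0, 4], [1, 0, 0, 0, 0, 0, 4], [0, 0, 0, 0, 0, 0, 4], [0, 0, 0, 0, 0, 0, 4]]])

```text
time_s: 21.73
ee_pos: [0.5311, -0.2551, 0.1663]
eef_rot: [3.142, 0.0, 1.423]
force: [-1.1, 0.3, -2.2]
grip_width: 0.0139
grip_force: 39.9
```

Call:
carry_out(plan=[[[1, 0, 0, 0, 0, 0, 4], [0, 0, 0, 0, 0, 0, 4], [0, 0, 0, 0, 0, 0, 4]]])

```text
time_s: 21.98
ee_pos: [0.5312, -0.2541, 0.1663]
eef_rot: [3.142, -0.0, 1.423]
force: [-0.0, 0.4, -3.2]
grip_width: 0.0139
grip_force: 39.9
```

Call:
carry_out(plan=[[[0.7, 0, 0, 0, 0, 0, 4], [0.7, 0, 0, 0, 0, 0, 4], [0, 0, 0, 0, 0, 0, 4], [0, 0, 0, 0, 0, 0, 4]]])

```text
time_s: 22.32
ee_pos: [0.5315, -0.2528, 0.1663]
eef_rot: [3.142, 0.0, 1.423]
force: [-0.4, 0.5, -2.5]
grip_width: 0.0135
grip_force: 39.9
```

Call:
carry_out(plan=[[[0.7, 0, 0, 0, 0, 0, 4], [0, 0, 0, 0, 0, 0, 4], [0, 0, 0, 0, 0, 0, 4]]])

```text
time_s: 22.57
ee_pos: [0.5315, -0.2521, 0.1662]
eef_rot: [-3.142, 0.0, 1.423]
force: [0.5, -0.3, -2.3]
grip_width: 0.0138
grip_force: 39.9
```

Call:
carry_out(plan=[[[0.7, 0, 0, 0, 0, 0, 4], [0, 0, 0, 0, 0, 0, 4], [0, 0, 0, 0, 0, 0, 4]]])

```text
time_s: 22.82
ee_pos: [0.5316, -0.2517, 0.1663]
eef_rot: [3.142, 0.001, 1.423]
force: [-0.2, -3.3, -4.0]
grip_width: 0.0135
grip_force: 39.9
```

Call:
carry_out(plan=[[[0.7, 0, 0, 0, 0, 0, 4], [0, 0, 0, 0, 0, 0, 4], [0, 0, 0, 0, 0, 0, 4]]])

```text
time_s: 23.07
ee_pos: [0.5316, -0.2514, 0.1663]
eef_rot: [3.141, 0.001, 1.423]
force: [-1.0, -6.4, -2.9]
grip_width: 0.0135
grip_force: 39.9
```

The closed end is felt (−6 N in y). I back off 2.5 mm of command to centre on the notch, then lower gently.

Call:
carry_out(plan=[[[-1.3, 0, 0, 0, 0, 0, 4], [-1.2, 0, 0, 0, 0, 0, 4], [0, 0, 0, 0, 0, 0, 4], [0, 0, 0, 0, 0, 0, 4], [0, 0, 0.8, 0, 0, 0, 4], [0, 0, 0.8, 0, 0, 0, 4], [0, 0, 0.8, 0, 0, 0, 4], [0, 0, 0.8, 0, 0, 0, 4], [0, 0, 0, 0, 0, 0, 4], [0, 0, 0, 0, 0, 0, 4]]])

```text
time_s: 23.9
ee_pos: [0.5314, -0.2531, 0.163]
eef_rot: [-3.142, -0.0, 1.423]
force: [0.5, 0.0, -2.4]
grip_width: 0.0137
grip_force: 39.9
```

Call:
carry_out(plan=[[[0, 0, 0.8, 0, 0, 0, 4], [0, 0, 0.8, 0, 0, 0, 4], [0, 0, 0.8, 0, 0, 0, 4], [0, 0, 0.8, 0, 0, 0, 4], [0, 0, 0, 0, 0, 0, 4], [0, 0, 0, 0, 0, 0, 4]]])

```text
time_s: 24.4
ee_pos: [0.5314, -0.2532, 0.1598]
eef_rot: [-3.141, -0.0, 1.423]
force: [-0.7, 0.4, -2.2]
grip_width: 0.0138
grip_force: 39.9
```

Call:
carry_out(plan=[[[0, 0, 0.8, 0, 0, 0, 4], [0, 0, 0.8, 0, 0, 0, 4], [0, 0, 0.8, 0, 0, 0, 4], [0, 0, 0.8, 0, 0, 0, 4], [0, 0, 0, 0, 0, 0, 4], [0, 0, 0, 0, 0, 0, 4]]])

```text
time_s: 24.9
ee_pos: [0.5314, -0.2532, 0.1566]
eef_rot: [-3.141, -0.0, 1.423]
force: [0.7, -1.2, -2.5]
grip_width: 0.0137
grip_force: 39.9
```

Call:
carry_out(plan=[[[0, 0, 0.8, 0, 0, 0, 4], [0, 0, 0.8, 0, 0, 0, 4], [0, 0, 0.8, 0, 0, 0, 4], [0, 0, 0.8, 0, 0, 0, 4], [0, 0, 0, 0, 0, 0, 4], [0, 0, 0, 0, 0, 0, 4]]])

```text
time_s: 25.4
ee_pos: [0.5314, -0.2532, 0.1534]
eef_rot: [-3.141, -0.0, 1.423]
force: [0.5, 0.2, -2.2]
grip_width: 0.0137
grip_force: 39.9
```

Call:
carry_out(plan=[[[0, 0, 0.5, 0, 0, 0, 4], [0, 0, 0, 0, 0, 0, 4], [0, 0, 0, 0, 0, 0, 4]]])

```text
time_s: 25.65
ee_pos: [0.5314, -0.2531, 0.153]
eef_rot: [3.142, -0.0, 1.423]
force: [-0.0, -0.4, -1.6]
grip_width: 0.0138
grip_force: 39.9
```

Call:
carry_out(plan=[[[0, 0, 0.5, 0, 0, 0, 4], [0, 0, 0, 0, 0, 0, 4], [0, 0, 0, 0, 0, 0, 4]]])

```text
time_s: 25.9
ee_pos: [0.5314, -0.2532, 0.1524]
eef_rot: [-3.142, -0.0, 1.423]
force: [-0.4, 0.2, -2.0]
grip_width: 0.0139
grip_force: 39.9
```

```bash
python3 -c "
from h import *
to([.5314,-.2532,.1523],1.423)
import cv2
a=cam('scene');b=cam('top')
A=cv2.resize(a['pixels'][110:200,90:180],None,fx=5,fy=5);B=cv2.resize(b['pixels'][180:260,360:430],None,fx=5,fy=5)
B=cv2.copyMakeBorder(B,0,A.shape[0]-B.shape[0],0,0,cv2.BORDER_CONSTANT)
cv2.imwrite('pics/m9.png',np.hstack([A,B])[:,:800,::-1])"
```

```text
ee [ 0.5314 -0.2532  0.1524] [-3.1416 -0.      1.4228] F [-0.4   0.16 -1.95] M [-0.083 -0.023 -0.007] g 0.0139 39.9 t 25.9
tool shift mm [-0.   0.   0.1] rv [-0.     -0.     -0.0002] q [-0.51  0.4   1.43  0.    1.3  -0.36]
```

View pics/m9.png

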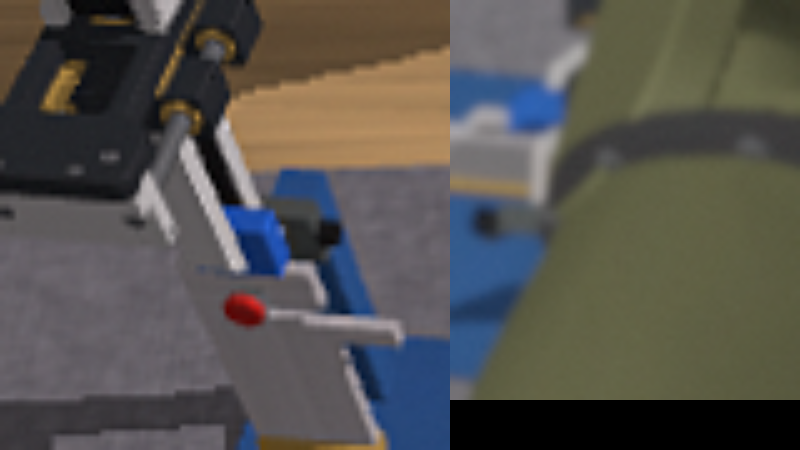

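The pin head (composite 245,308) now sits in the notch area in front of the plate, and the lip is past it at (390,330). The weight is still on the gripper, so I lower in fine steps until the pin takes it.

Call:
carry_out(plan=[[[0, 0, 0.4, 0, 0, 0, 4], [0, 0, 0, 0, 0, 0, 4], [0, 0, 0, 0, 0, 0, 4]]])

```text
time_s: 26.25
ee_pos: [0.5314, -0.2532, 0.1521]
eef_rot: [3.142, -0.0, 1.423]
force: [0.4, 0.7, -1.2]
grip_width: 0.0137
grip_force: 39.9
```

Call:
carry_out(plan=[[[0, 0, 0.4, 0, 0, 0, 4], [0, 0, 0, 0, 0, 0, 4], [0, 0, 0, 0, 0, 0, 4]]])

```text
time_s: 26.5
ee_pos: [0.5315, -0.2532, 0.1519]
eef_rot: [3.141, 0.0, 1.423]
force: [-0.7, 0.9, 0.6]
grip_width: 0.0139
grip_force: 39.9
```

Call:
carry_out(plan=[[[0, 0, 0.4, 0, 0, 0, 4], [0, 0, 0, 0, 0, 0, 4], [0, 0, 0, 0, 0, 0, 4]]])

```text
time_s: 26.75
ee_pos: [0.5315, -0.2532, 0.1517]
eef_rot: [3.141, 0.0, 1.423]
force: [-1.7, 1.0, 5.8]
grip_width: 0.0137
grip_force: 39.9
```

The pin carries it. I relax 0.6 mm of command, then open slightly and rise.

Call:
carry_out(plan=[[[0, 0, -0.6, 0, 0, 0, 4], [0, 0, 0, 0, 0, 0, 4], [0, 0, 0, 0, 0, 0, 4]]], squeeze=8)

```text
time_s: 27.0
ee_pos: [0.5315, -0.2532, 0.1518]
eef_rot: [3.141, 0.0, 1.423]
force: [0.1, -0.4, 1.5]
grip_width: 0.014
grip_force: 8.0
```

Call:
carry_out(plan=[[[0, 0, 0, 0, 0, 0, 15], [0, 0, 0, 0, 0, 0, 16], [0, 0, 0, 0, 0, 0, 18], [0, 0, 0, 0, 0, 0, 20], [0, 0, 0, 0, 0, 0, 22], [0, 0, 0, 0, 0, 0, 24], [0, 0, 0, 0, 0, 0, 24], [0, 0, 0, 0, 0, 0, 24], [0, 0, 0, 0, 0, 0, 24]]])

```text
time_s: 27.75
ee_pos: [0.5314, -0.2532, 0.1519]
eef_rot: [3.142, -0.0, 1.423]
force: [-0.3, 0.5, -0.3]
grip_width: 0.0238
grip_force: 0.0
```

```bash
python3 -c "
from h import *
to([.5314,-.2532,.1523],1.423)"
```

```text
ee [ 0.5314 -0.2532  0.1519] [ 3.1416 -0.      1.4228] F [-0.28  0.55 -0.3 ] M [-0.014 -0.079 -0.05 ] g 0.0238 0.0 t 27.75
tool shift mm [-0.   0.  -0.4] rv [ 0.     -0.     -0.0002] q [-0.51  0.4   1.43  0.    1.3  -0.36]
```

Call:
carry_out(plan=[[[0, 0, -3, 0, 0, 0, 24], [0, 0, -5, 0, 0, 0, 24], [0, 0, -6, 0, 0, 0, 24], [0, 0, -8, 0, 0, 0, 24], [0, 0, -10, 0, 0, 0, 24], [0, 0, -12, 0, 0, 0, 24], [0, 0, -15, 0, 0, 0, 24], [0, 0, -20, 0, 0, 0, 24], [0, 0, -20, 0, 0, 0, 24], [0, 0, -10, 0, 0, 0, 24], [0, 0, 0, 0, 0, 0, 24], [0, 0, 0, 0, 0, 0, 24], [0, 0, 0, 0, 0, 0, 24], [0, 0, 0, 0, 0, 0, 24]]])

```text
time_s: 28.92
ee_pos: [0.5311, -0.253, 0.2596]
eef_rot: [-3.14, -0.001, 1.423]
force: [0.5, 0.4, -0.1]
grip_width: 0.0239
grip_force: 0.0
```

```bash
python3 -c "
from h import *
import cv2
o=telemetry.get_obs();print(o['ee_pos'],o['force'],o['time_s'])
a=cam('scene');a2=cam('scene')
print('motion',int((cv2.absdiff(a['pixels'],a2['pixels']).max(2)>40).sum()))
save(a2,'sA.png',(80,90,230,240),4)"
```

```text
[ 0.53106237 -0.25299273  0.25960593] [ 0.46653039  0.37045831 -0.11560021] 28.9167
motion 25
```

View pics/sA.png

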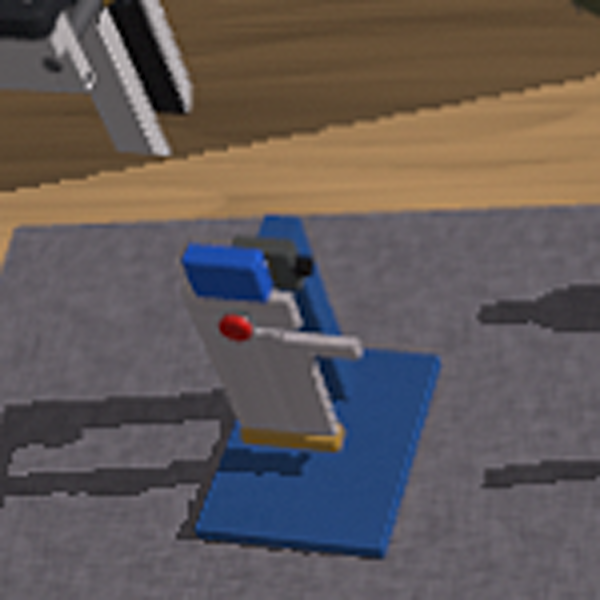

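The gauge hangs upright on the pin: head at crop (235,327), tab (225,270), foot (290,440), gripper well clear. I'll let it settle and check for stillness before handing in.

Call:
carry_out(plan=[[[0, 0, 0, 0, 0, 0, 24], [0, 0, 0, 0, 0, 0, 24], [0, 0, 0, 0, 0, 0, 24], [0, 0, 0, 0, 0, 0, 24], [0, 0, 0, 0, 0, 0, 24], [0, 0, 0, 0, 0, 0, 24], [0, 0, 0, 0, 0, 0, 24], [0, 0, 0, 0, 0, 0, 24], [0, 0, 0, 0, 0, 0, 24], [0, 0, 0, 0, 0, 0, 24], [0, 0, 0, 0, 0, 0, 24], [0, 0, 0, 0, 0, 0, 24], [0, 0, 0, 0, 0, 0, 24], [0, 0, 0, 0, 0, 0, 24], [0, 0, 0, 0, 0, 0, 24], [0, 0, 0, 0, 0, 0, 24], [0, 0, 0, 0, 0, 0, 24], [0, 0, 0, 0, 0, 0, 24], [0, 0, 0, 0, 0, 0, 24], [0, 0, 0, 0, 0, 0, 24]]])

```text
time_s: 30.68
ee_pos: [0.5314, -0.2532, 0.2608]
eef_rot: [-3.142, -0.0, 1.423]
force: [0.0, 0.3, 0.1]
grip_width: 0.0243
grip_force: 0.0
```

```bash
python3 -c "
from h import *
f=[cam('scene')['pixels'][148:205,120:175] for _ in range(8)]
n=[int((cv2.absdiff(f[0],g).max(2)>25).sum()) for g in f[1:]]
print('motion',n)
if max(n)<15: print(ctrl.hand_in())"
```

```text
motion [0, 0, 0, 0, 0, 0, 0]
the job is handed in; nothing more can be done
None
```

The gauge hangs upright, still and released on the pin, and the job is handed in (verdict not shown); the first grasp closed on air because the fingertips sit over 20 mm above the reported TCP, and I viewed 12 pictures, two over the limit of 10.

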